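# Pick an order from between the finished flue cowls

### The arm

A 7-joint arm with a two-finger parallel gripper is mounted at the origin on the work surface. World frame = base frame: x ahead of the robot, y to its left, z up, the work surface at z = 0. Lengths are in m, angles in rad, forces in N, time in s.
With the tool pointing down it reaches from about 0.425 to 0.925 m from the base axis. Payload 6.8 kg.
Tool frame: the origin (TCP) lies at the very end of the fingers, on their centre line; the grasp point (between the pads) lies 19 mm behind it; z points along the fingers, y is the line along which they close (so a half turn about z gives the same grasp; the last joint's range is limited). The gripper opens to 85 mm and grips with 20 to 120 N. Pads are 22 mm wide; open, the fingers measure 114 mm over their backs; the gripper's body (76 mm by 85 mm) begins 54 mm behind the grasp point. The pads swing forward as they close: fully open they stand 13 mm farther back than shut.
Start: joints at [-0.108, 0.477, 0.022, 1.555, -0.011, 1.109, -0.083], TCP at [0.675, 0, 0.231] pointing down, gripper open.
Joint ranges: [-2.96, 2.96], [-0.34, 2.1], [-1.41, 1.46], [0.24, 2.44], [-1.37, 4.51], [0.17, 1.92], [-2.96, 2.96]. Speed limits (rad/s): [2.39, 2.39, 3.14, 3.14, 3.14, 3.14, 3.14].

### API

Orientations are given as a rotation vector (axis times angle).
In Python, from bench import r gives the robot as it stands.
- The arm moves only by the tool play_rows, never from a script. Its argument "targets" is text: rows parted by semicolons, each of 5 numbers parted by spaces: the closure, from -1 (fully open) to 1 (shut), then the shift along the tool's x, y, z in m, then the turn about the tool's z in rad. In form: gripper dx dy dz spin; .... A call has 1 to 8 rows; each row is the pose to reach, as a shift and turn from the pose commanded when the call began, along the tool's axes at that moment; what a row does not reach only later rows make up. A row lasts 1/12 s, in which the tool goes at most 41.7 mm and 7.16 degrees, less where a joint would pass 70% of its speed; a pose out of reach is approached as far as the arm can. A call with a gripper value outside its range is refused whole. The fingers move at their own pace and stop on an object; "squeeze" is the grip in N (left out, the last holds). Time passes only in rows, so rows that repeat a pose let the fingers close. It gives the time, the measured TCP pose, the force, the opening and the grip force at its end, in the units of the state.
- r.get_obs(): the state, without advancing time (a new reading comes with each control period).
- r.grab_frame(name): name is "scene" or "side" or "wrist"; returns the picture (420x560x3 uint8, red, green, blue); there is no depth.
- r.camera_info(name): a dict with "fov_y" (degrees; the focal length in pixels is half the picture's height over the tangent of half this angle, whatever the lens; pixels are square), "cx", "cy" (the principal point, pixels), "position" and "rotation" of the camera in the world. Camera axes: x right, y down, z forward; pixel columns grow to the right and rows downward; lengths in m; the calibration is good to about 2 mm. A picture is of the moment at which its call begins: read the wrist's pose just before it. camera_info takes no time and is no camera call; for the wrist camera it gives the pose at the moment of the call.
- r.hand_in(): hands the job in; it is judged then, once.
The state is a dict: "clock": time; "joints": joint angles; "qvel": joint speeds; "tau": joint torques, N m; "tcp_pos": TCP position; "orientation": TCP orientation; "contact_force": force on the tool from outside, world axes, zero at the start; "moment": the same for the moment, N m; "grip_width": finger opening in m; "gripper_force": force on a finger pad.
Only numpy, scipy, OpenCV 4.12 (cv2) and the standard library are available. Lean on these libraries where they do the work, as an engineer would, in place of code of your own. Each camera call takes 0.05 s, during which the arm holds its last target. There are 200 camera calls.

### The job

The two finished cowls stand with their hats over the sleeve and the reducer that an order needs: first set both cowls aside, upright, on the black rubber mat. With both cowls on the mat, stand the sleeve in the round pan and the reducer, wide end down, in the square wooden tray. Then put each cowl back upright in the middle of its own seat, the round one on the round seat and the square one on the square seat with its sides in line with the seat's.

Things in the scene. Friction and masses are not known exactly. Their poses are not given: they have to be found in the camera images.
- cowl_round: Loose round flue cowl, galvanised, 0.4 kg, 180 mm high; at the start on seat_round. Origin: centre of its underside, z up. Collar 80 mm in diameter, 80 mm high; grey conical hat 140 mm in diameter, rim 113 mm and flat peak (28 mm across) 148 mm above the underside; on the peak a round grip stud, 24 mm in diameter, from 148 to 180 mm: grip it from above.
- cowl_square: Loose square flue cowl, galvanised, 0.4 kg, 180 mm high; at the start on seat_square. Origin: centre of its underside, z up, x and y square to its sides. Collar 80 x 80 mm, 80 mm high; grey four-sided hat 130 x 130 mm, rim 113 mm and flat peak (28 mm square) 148 mm up; on it a square grip stud, 24 x 24 mm, faces square to x and y, from 148 to 180 mm: grip it from above.
- sleeve: Loose short steel tube standing on end between the cowls, open on top: 44 mm outside diameter, 40 mm high, 3 mm wall, a low bead near its foot (47 mm), 0.08 kg. Origin: centre of its underside, z up.
- reducer: Loose steel reducer standing wide end down between the cowls: foot 48 mm in diameter up to 12 mm, tapering to a neck 30 mm in diameter from 22 to 44 mm (its top), 0.10 kg. Origin: centre of its underside, z towards the narrow end.
- seat_round: Fixed seat of the round cowl: dark steel plate 5 mm thick, a disc 104 mm in diameter with a strap along its x ending in round lugs (40 mm across, centres 75 mm from the middle) that show beyond the hat. It lies on a 6 mm plywood board that also carries sleeve and reducer; the seats are side by side along y, 190 mm apart, same yaw. Origin: centre of its underside; the cowl stands 5 mm higher.
- seat_square: Fixed seat of the square cowl: dark steel plate 5 mm thick, 100 x 100 mm, sides along its x and y, with a strap along its x ending in square lugs (34 x 44 mm, centres 75 mm from the middle) that show beyond the hat. It lies on the same board. Origin: centre of its underside; the cowl stands 5 mm higher.
- mat: Fixed black rubber mat, the side area, left or right of the cowls: 340 mm along its x, 190 mm along its y, 4 mm thick. Origin: centre of its underside, on the bench. It has room for both cowls, one 80 mm either side of its middle along x.
- pan: Fixed shallow round aluminium pan on a 4 mm grey board, on the side away from the mat: 120 mm in diameter at the rim, 14 mm high, 3 mm wall and floor. Origin: centre of its underside, its floor 3 mm higher.
- tray: Fixed shallow square wooden tray on the same grey board, 150 mm from the pan: 120 x 120 mm, 14 mm high, 4 mm wall and floor. Origin: centre of its underside, its floor 4 mm higher.
There are look-alikes about, which are no part of the job. Leave any purple look-alike of the reducer alone.

How it is judged:
By the outcome, as a careful person would: the job done as asked, in the order asked, and still so for the second after the job is handed in, with the robot touching nothing.
It also fails if it takes over 144 s, if anything falls off the work surface, if the arm or the gripper's body presses on something with over 40 N, if the wrist force passes 120 N, or if a joint passes its speed limit or range.

## Working session

There is one attempt and no reset: what is moved stays moved. The work goes in short steps, Python scripts to look and compute and a tool call to move; the robot and the scene stay as the last step left them, time stands still between calls to the robot, and variables do not carry over. Pictures are saved under pics/ and viewed, at most 14 in all, crops included, and the job is handed in when it is done.

Besides the shell and the picture viewer there is one more tool, called after "Call:" by a JSON object that holds its "method" and its "body". play_rows: Moves the arm, as the interface text tells. Its arguments: {"type":"object","properties":{"targets":{"type":"string"},"squeeze":{"type":"number"}},"required":["targets"]}

```bash
mkdir -p pics; ls
cat > h.py <<'E'
import numpy as np, cv2
from scipy.spatial.transform import Rotation as R
from bench import r
def cam(n):
    c=r.camera_info(n); return c
def pix2plane(c,u,v,z,H=420):
    f=H/2/np.tan(np.radians(c['fov_y'])/2)
    d=np.array(c['rotation'])@np.array([(u-c['cx'])/f,(v-c['cy'])/f,1.])
    p=np.array(c['position']); return p+d*(z-p[2])/d[2]
def proj(c,P,H=420):
    f=H/2/np.tan(np.radians(c['fov_y'])/2)
    q=(np.atleast_2d(P)-np.array(c['position']))@np.array(c['rotation'])
    return np.c_[c['cx']+f*q[:,0]/q[:,2],c['cy']+f*q[:,1]/q[:,2]]
def save(n,name):
    im=r.grab_frame(n); cv2.imwrite('pics/'+name+'.png',im[:,:,::-1]); return im
E
python3 - <<'E'
from h import *
for n in ('scene','side','wrist'):
    c=cam(n); print(n,{k:(v if not hasattr(v,'__len__') or isinstance(v,str) else np.round(v,3).tolist()) for k,v in c.items()})
a=save('scene','s0');b=save('side','d0');w=save('wrist','w0')
o=r.get_obs();print(o)
E
```

```text
pics
scene {'fov_y': 54.2979567447882, 'cx': 275.45773091658907, 'cy': 212.31768635221573, 'position': [0.978, -0.202, 0.944], 'rotation': [-2.278, -1.432, 0.357]}
side {'fov_y': 57.02955327297222, 'cx': 276.83945055058666, 'cy': 211.95750687247653, 'position': [0.584, 0.31, 0.938], 'rotation': [-0.088, -3.091, 0.491]}
wrist {'fov_y': 71.23806752120876, 'cx': 279.9671565234404, 'cy': 209.18467686433195, 'position': [0.674, 0.076, 0.374], 'rotation': [2.838, 0.001, -0.003]}
{'clock': 0.15, 'joints': array([-0.10807172,  0.47764673,  0.02234012,  1.55618536, -0.01152743,
        1.10927219, -0.08307177]), 'qvel': array([-4.90356384e-04, -2.50815404e-03,  2.11282701e-03, -5.10862005e-03,
       -1.04466121e-03, -8.19069125e-05, -1.94541244e-04]), 'tau': array([ 1.55385478e-03, -5.96924365e+01,  1.60940632e+00, -2.81490952e+01,
        1.26662746e-02,  6.56643446e-03,  5.58682734e-05]), 'tcp_pos': array([ 6.74566619e-01, -1.08648590e-05,  2.30540890e-01]), 'orientation': array([-2.22077175e+00, -2.22079777e+00,  1.61233432e-03]), 'contact_force': array([ 0.77971523, -0.93473176, -0.3988938 ]), 'moment': array([-0.0356251 ,  0.00589549,  0.01740846]), 'gripper_force': 0.0, 'grip_width': 0.0857980393757787}
```

```bash
sed -i "s/    c=r.camera_info(n); return c/    c=dict(r.camera_info(n)); c['rotation']=R.from_rotvec(c['rotation']).as_matrix(); return c/" h.py; python3 -c "
import cv2
for n in ('s0','d0'):
    cv2.imwrite(f'pics/{n}b.png',cv2.resize(cv2.imread(f'pics/{n}.png'),(800,600),interpolation=cv2.INTER_CUBIC))"
```

```text
(no output)
```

View pics/s0b.png

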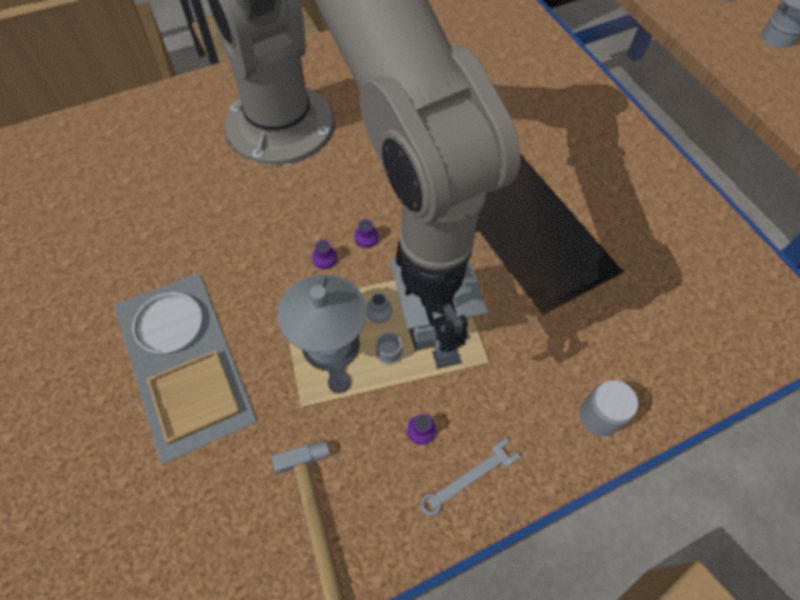

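View pics/d0b.png

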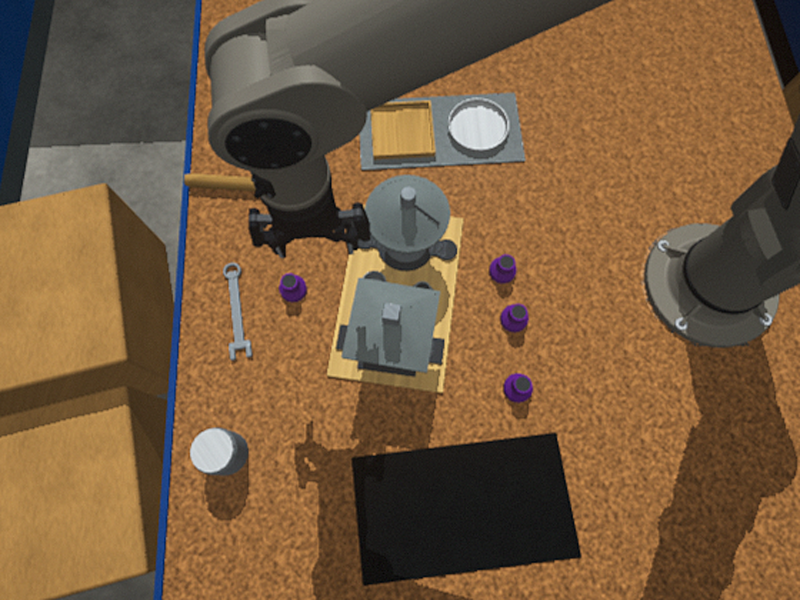

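Side view (pixels in the 800-wide view): round cowl stud (408,192), square cowl stud (392,310), mat corners (352,458) (556,434) (580,556) (363,584), pan (479,126), tray (404,132). Possible mistakes for the reducer: the four purple look-alikes at side (292,288), (503,268), (514,317) and (518,388). The grey one in the scene view at (378,305) is the real reducer. The sleeve is at scene (390,347). The grey can at side (218,452) is not part of the job.

Run:
```python
from h import *
c=cam('side');s=cam('scene');k=.7
f=lambda c,u,v,z:np.round(pix2plane(c,u*k,v*k,z)[:2],4)
def show(n,c,pts,z):
    P=[f(c,*p,z) for p in pts];print(n,[p.tolist() for p in P]);return np.array(P)
show('studs',c,[(408,190),(392,308)],.191)
show('stud round scene',s,[(318,290)],.191)
M=show('mat',c,[(352,458),(556,434),(580,556),(363,584)],.004)
print('sides',np.linalg.norm(np.roll(M,-1,0)-M,axis=1),M.mean(0),np.degrees(np.arctan2(*(M[1]-M[0])[::-1])))
T=show('tray',c,[(371,103),(433,100),(436,157),(373,164)],.018)
print('sides',np.linalg.norm(np.roll(T,-1,0)-T,axis=1),T.mean(0))
T=show('trayS',s,[(148,383),(219,352),(240,405),(167,440)],.018)
print('sides',np.linalg.norm(np.roll(T,-1,0)-T,axis=1),T.mean(0))
show('pan',c,[(479,126),(449,126),(509,126)],.018)
show('panS',s,[(168,323),(133,323),(204,320)],.018)
show('lugs',c,[(441,250),(343,337),(436,350)],.011); show('lugS',s,[(340,383)],.011)
show('redS',s,[(377,298)],.05);show('sleeveS',s,[(390,341)],.046)
show('board',c,[(462,218),(443,391),(328,376)],.006)
# wrist view crop of the workpieces
w=cv2.imread('pics/w0.png');cv2.imwrite('pics/w0b.png',cv2.resize(w,(800,600)))
print(proj(cam('wrist'),[[.68,-.09,.191],[.68,.1,.191]]))
```

```text
studs [[0.5402, -0.1126], [0.5749, 0.0743]]
stud round scene [[0.54, -0.108]]
mat [[0.6516, 0.2674], [0.3142, 0.2484], [0.3041, 0.4336], [0.6409, 0.4535]]
sides [0.33793455 0.1854752  0.33738739 0.18640735] [0.4777   0.350725] -176.77690791636684
tray [[0.5909, -0.4088], [0.4674, -0.409], [0.4718, -0.2785], [0.593, -0.2699]]
sides [0.12350016 0.13057416 0.12150473 0.13891587] [ 0.530775 -0.34155 ]
trayS [[0.4836, -0.4113], [0.4804, -0.287], [0.5868, -0.2851], [0.592, -0.4086]]
sides [0.12434118 0.10641696 0.12360943 0.10843362] [ 0.5357 -0.348 ]
pan [[0.3823, -0.3434], [0.4409, -0.3467], [0.3237, -0.3401]]
panS [[0.3878, -0.351], [0.3612, -0.4065], [0.4094, -0.292]]
lugs [[0.4774, -0.0881], [0.6601, 0.0652], [0.5013, 0.0973]]
lugS [[0.6199, -0.121]]
redS [[0.5176, -0.0035]]
sleeveS [[0.6006, -0.018]]
board [[0.4323, -0.1527], [0.4947, 0.1674], [0.6879, 0.1309]]
[[287.33431525 345.11024917]
 [289.99221386  73.55047391]]
```

View pics/w0b.png

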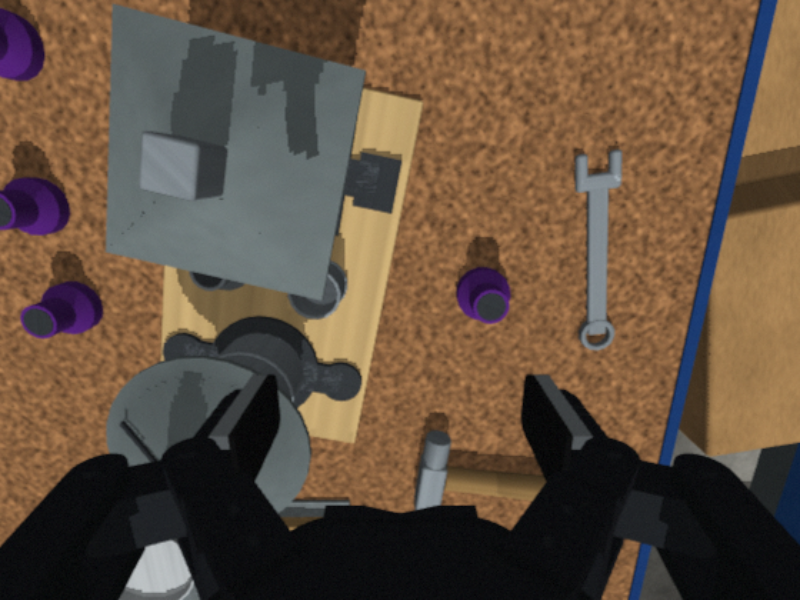

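The wrist view shows the square stud at (168,162), with the sleeve at (318,290) and the reducer at (215,278) under the hats. The purple look-alikes sit at the left edge and at (483,295). I'll move over the square stud to measure it from near.

Call:
{"method": "play_rows", "body": {"targets": "-1 0.0 -0.01 -0.03 0.05; -1 0.02 -0.03 -0.06 0.1; -1 0.045 -0.06 -0.06 0.15; -1 0.065 -0.09 -0.06 0.2; -1 0.074 -0.1 -0.06 0.2; -1 0.074 -0.1 -0.06 0.2; -1 0.074 -0.1 -0.06 0.2; -1 0.074 -0.1 -0.06 0.2", "squeeze": 40}}

```text
clock: 0.82
tcp_pos: [0.5758, 0.0728, 0.2912]
orientation: [2.433, 1.987, -0.0]
contact_force: [-0.1, -0.4, 0.5]
grip_width: 0.0854
gripper_force: 0.0
```

Run:
```python
from h import *
np.save('pics/c1.npy',dict(cam('wrist')))
w=save('wrist','w1');cv2.imwrite('pics/w1b.png',cv2.resize(w[:,:,::-1],(800,600)))
o=r.get_obs();print(o['tcp_pos'],o['orientation'],o['clock'])
d=save('side','d1');cv2.imwrite('pics/d1b.png',cv2.resize(d[:,:,::-1],(800,600)))
```

```text
[0.57593125 0.07257566 0.29103392] [ 2.43329271e+00  1.98611926e+00 -6.42329277e-04] 0.8667
```

View pics/w1b.png

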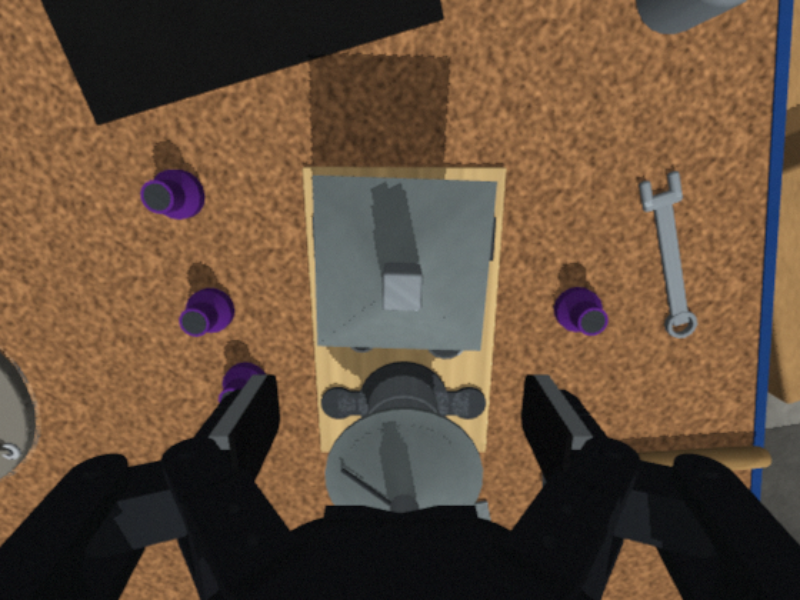

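Run:
```python
from h import *
c=np.load('pics/c1.npy',allow_pickle=True).item();k=.7
g=lambda u,v,z:pix2plane(c,u*k,v*k,z)[:2]
tp=np.array([.57593,.07258]);th=-0.2019
o=R.from_rotvec([2.43329271e+00,1.98611926e+00,-6.4e-4]).as_matrix();print('yaw tool y',np.degrees(np.arctan2(o[1,1],o[0,1])))
P=g(403,292,.191);print('sqstud',P,'tool dx,dy',o[:2,:2].T@(P-tp))
print('stud side',np.linalg.norm(g(384.5,292,.191)-g(421.5,292,.191)))
for n,a,b,z in [('hat top',(313,176),(497,182),.124),('hat bot',(319,345),(481,350),.124),('board',(304,168),(505,168),.006),('lugs',(343,402),(466,402),.011)]:
    A,B=g(*a,z),g(*b,z);d=B-A;print(n,A,B,'mid',(A+B)/2,'len',np.linalg.norm(d),'yaw',np.degrees(np.arctan2(d[1],d[0])))
```

```text
yaw tool y -11.555490138778131
sqstud [0.57833798 0.07654704] tool dx,dy [0.00436899 0.0015645 ]
stud side 0.022419540743796252
hat top [0.52911339 0.15408224] [0.65681512 0.12393424] mid [0.59296425 0.13900824] len 0.13121217131301505 yaw -13.283251436158505
hat bot [0.49989434 0.02684787] [ 0.62700782 -0.00346498] mid [0.56345108 0.01169144] len 0.13067786871682774 yaw -13.412856187403781
board [0.49897121 0.16555729] [0.69127544 0.12647772] mid [0.59512333 0.1460175 ] len 0.19623488406952544 yaw -11.487076245419898
lugs [ 0.47558585 -0.09144649] [ 0.6140233  -0.11958841] mid [ 0.54480458 -0.10551745] len 0.14126887297720803 yaw -11.490662172315025
```

View pics/d1b.png

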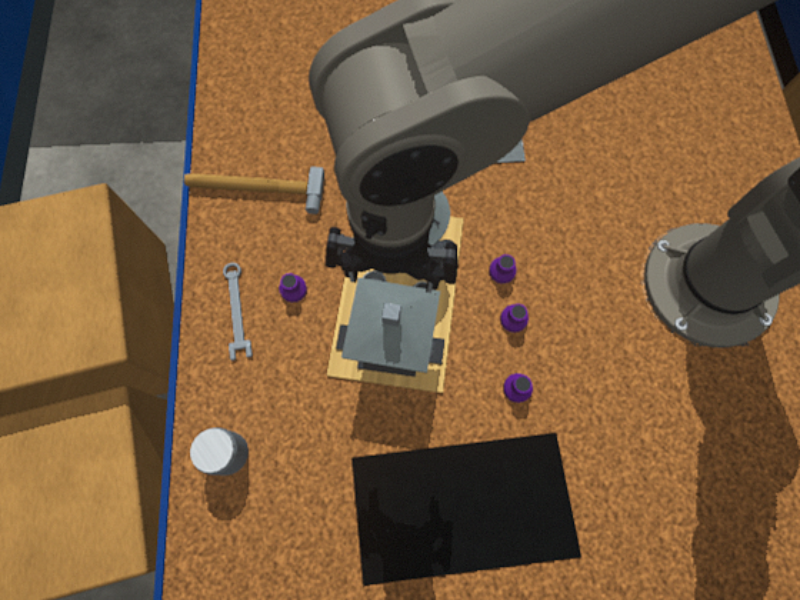

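The hat sides measure 131 mm (130 nominal), so the square cowl is at about (0.578, 0.076), yaw −13.3°. Next I descend and grip.

Call:
{"method": "play_rows", "body": {"targets": "-1 0.0043 0.0016 0.02 0.03; -1 0.0043 0.0016 0.05 0.03; -1 0.0043 0.0016 0.08 0.03; -1 0.0043 0.0016 0.105 0.03; -1 0.0043 0.0016 0.12 0.03; -1 0.0043 0.0016 0.129 0.03; -1 0.0043 0.0016 0.129 0.03; -1 0.0043 0.0016 0.129 0.03", "squeeze": 60}}

```text
clock: 1.58
tcp_pos: [0.5781, 0.0774, 0.1624]
orientation: [2.462, 1.951, -0.0]
contact_force: [-0.8, 0.5, 0.0]
grip_width: 0.0855
gripper_force: 0.0
```

Call:
{"method": "play_rows", "body": {"targets": "1 0 0 0 0; 1 0 0 0 0; 1 0 0 0 0; 1 0 0 0 0; 1 0 0 0 0; 1 0 0 0 0; 1 0 0 0 0; 1 0 0 0 0"}}

```text
clock: 2.25
tcp_pos: [0.5782, 0.078, 0.163]
orientation: [2.461, 1.951, 0.002]
contact_force: [1.1, 0.2, 4.1]
grip_width: 0.0231
gripper_force: 59.9
```

Call:
{"method": "play_rows", "body": {"targets": "1 0 0 -0.02 0; 1 0 0 -0.05 0; 1 0 0 -0.075 0; 1 0.02 -0.007 -0.08 0; 1 0.05 -0.017 -0.08 0; 1 0.08 -0.027 -0.08 0; 1 0.115 -0.037 -0.08 0; 1 0.15 -0.05 -0.08 0"}}

```text
clock: 2.92
tcp_pos: [0.5621, 0.2356, 0.2411]
orientation: [-2.463, -1.95, 0.004]
contact_force: [0.3, 0.2, -4.3]
grip_width: 0.0231
gripper_force: 60.0
```

Call:
{"method": "play_rows", "body": {"targets": "1 0.03 -0.009 0 0; 1 0.06 -0.018 0 0; 1 0.085 -0.026 0 0; 1 0.105 -0.031 0 0; 1 0.115 -0.033 0 0; 1 0.115 -0.033 0 0; 1 0.115 -0.033 0 0; 1 0.115 -0.033 0 0"}}

```text
clock: 3.58
tcp_pos: [0.5576, 0.3523, 0.2417]
orientation: [2.463, 1.948, -0.003]
contact_force: [-0.5, -0.5, -5.1]
grip_width: 0.0232
gripper_force: 60.1
```

Run:
```python
from h import *
d=save('side','d2');cv2.imwrite('pics/d2b.png',cv2.resize(d[:,:,::-1],(800,600)))
o=r.get_obs();print(o['tcp_pos'],o['orientation'],o['grip_width'],o['contact_force'],o['moment'])
```

```text
[0.55773139 0.35219951 0.24193962] [ 2.46348100e+00  1.94748127e+00 -2.14692334e-03] 0.02262646884072125 [ 0.17289459 -0.04423158 -4.41765785] [-0.01523784 -0.01597687 -0.0053451 ]
```

View pics/d2b.png

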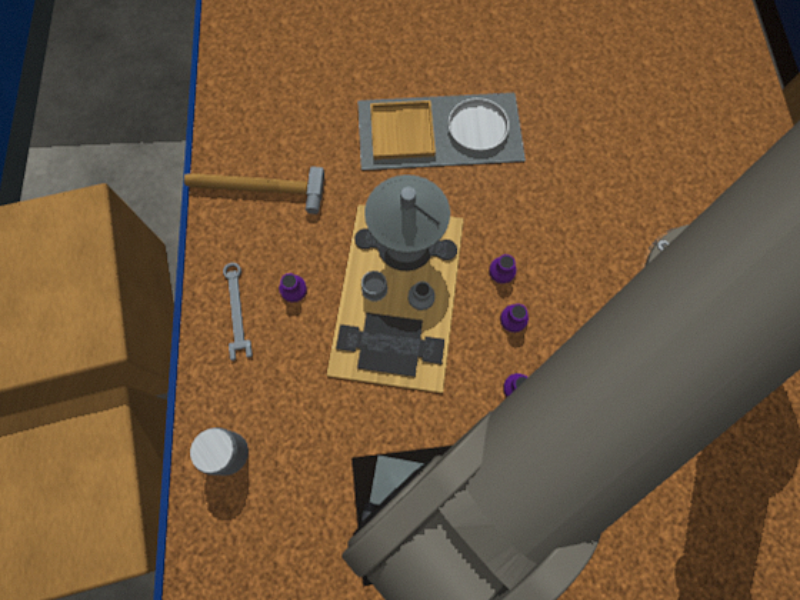

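The seats, sleeve (374,283) and reducer (423,290) are now visible in the side view, and the cowl is over the mat. I'll lower it.

Call:
{"method": "play_rows", "body": {"targets": "1 0 0 0.03 0; 1 0 0 0.05 0; 1 0 0 0.07 0; 1 0 0 0.078 0; 1 0 0 0.082 0; 1 0 0 0.085 0; 1 0 0 0.085 0; 1 0 0 0.085 0"}}

```text
clock: 4.3
tcp_pos: [0.5578, 0.3551, 0.1586]
orientation: [2.462, 1.951, 0.003]
contact_force: [0.2, -0.5, -3.3]
grip_width: 0.0234
gripper_force: 60.0
```

Run:
```python
from h import *
c=cam('side');k=.7
g=lambda u,v,z:pix2plane(c,u*k,v*k,z)[:2]
for n,a,b in [('rlugs',(365,239),(446,249)),('sqlugs',(348,337),(432,350))]:
    A,B=g(*a,.011),g(*b,.011);d=B-A;print(n,'mid',(A+B)/2,np.linalg.norm(d),np.degrees(np.arctan2(-d[1],-d[0])))
print('plate',np.mean([g(*p,.011) for p in [(365,317),(422,318),(417,374),(359,370)]],0))
print('round stud',g(408,191,.191),'sleeve',g(374,280,.046),'red',g(423,286,.05))
o=r.get_obs();print(o['tcp_pos'],o['contact_force'])
```

```text
rlugs mid [ 0.54143138 -0.10364206] 0.14931721886266214 -10.8976433897583
sqlugs mid [0.57983016 0.0813221 ] 0.1466536063979729 -12.272883452502118
plate [0.5783146  0.08290519]
round stud [ 0.54028141 -0.11086027] sleeve [ 0.60119895 -0.02365919] red [ 0.51807521 -0.00652789]
[0.55779295 0.35509444 0.15857536] [ 0.15859625 -0.46079085 -3.27019919]
```

Call:
{"method": "play_rows", "body": {"targets": "1 0 0 0.002 0; 1 0 0 0.003 0; 1 0 0 0.003 0; -1 0 0 0.003 0; -1 0 0 0.003 0; -1 0 0 0.003 0; -1 0 0 0.003 0; -1 0 0 0.003 0"}}

```text
clock: 4.97
tcp_pos: [0.557, 0.3549, 0.1542]
orientation: [-2.462, -1.952, 0.0]
contact_force: [0.8, -0.1, -0.5]
grip_width: 0.0818
gripper_force: 0.0
```

Call:
{"method": "play_rows", "body": {"targets": "-1 0 0 -0.02 0; -1 0 0 -0.05 0; -1 0 0 -0.08 0; -1 0 0 -0.12 0; -1 -0.03 0 -0.13 0; -1 -0.07 0 -0.13 0; -1 -0.11 0.01 -0.13 0; -1 -0.15 0.02 -0.13 0"}}

```text
clock: 5.63
tcp_pos: [0.5416, 0.2032, 0.2848]
orientation: [2.46, 1.954, 0.001]
contact_force: [1.7, -0.0, 0.2]
grip_width: 0.085
gripper_force: 0.0
```

Run:
```python
from h import *
o=r.get_obs();print(o['tcp_pos'],o['contact_force'],o['grip_width'])
np.save('pics/c3.npy',dict(cam('wrist')))
w=save('wrist','w3');cv2.imwrite('pics/w3b.png',cv2.resize(w[:,:,::-1],(800,600)))
m=R.from_rotvec(o['orientation']).as_matrix()
t=np.array([.540,-.110])-o['tcp_pos'][:2]; print(m[:2,:2].T@t)
```

```text
[0.54164261 0.20321007 0.28478441] [ 1.65314307 -0.02279236  0.17271579] 0.08501973067101525
[-0.30546162  0.06925621]
```

View pics/w3b.png

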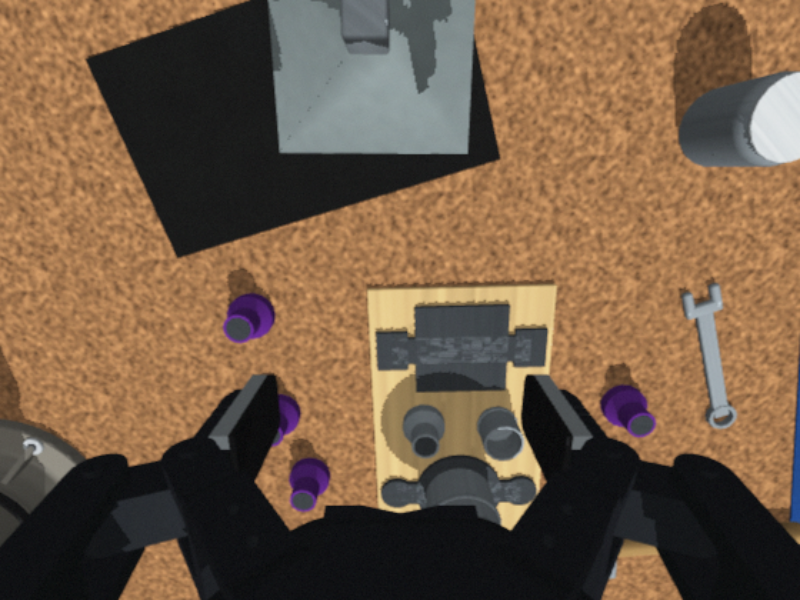

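The square cowl stands upright on the mat. Next is the round stud.

Call:
{"method": "play_rows", "body": {"targets": "-1 -0.03 0.01 -0.006 0; -1 -0.065 0.018 -0.006 0; -1 -0.1 0.026 -0.006 0; -1 -0.14 0.034 -0.006 0; -1 -0.18 0.042 -0.006 0; -1 -0.22 0.05 -0.006 0; -1 -0.26 0.06 -0.006 0; -1 -0.29 0.069 -0.006 0"}}

```text
clock: 6.35
tcp_pos: [0.5427, -0.0977, 0.2906]
orientation: [2.464, 1.948, -0.001]
contact_force: [0.1, 0.7, 0.3]
grip_width: 0.0855
gripper_force: 0.0
```

Call:
{"method": "play_rows", "body": {"targets": "-1 -0.015 0 0 0; -1 -0.015 0 0 0; -1 -0.015 0 0 0; -1 -0.015 0 0 0"}}

```text
clock: 6.68
tcp_pos: [0.5402, -0.1068, 0.2902]
orientation: [-2.46, -1.954, -0.001]
contact_force: [0.4, 0.4, -1.3]
grip_width: 0.0853
gripper_force: 0.0
```

Run:
```python
from h import *
o=r.get_obs();print(o['tcp_pos'],o['orientation'])
np.save('pics/c4.npy',dict(cam('wrist')))
w=save('wrist','w4')
cv2.imwrite('pics/w4b.png',cv2.resize(w[100:310,140:420,::-1],(800,600),interpolation=cv2.INTER_CUBIC))
```

```text
[ 0.54024738 -0.10683865  0.29022491] [-2.45951436e+00 -1.95358983e+00 -7.48096391e-04]
```

View pics/w4b.png

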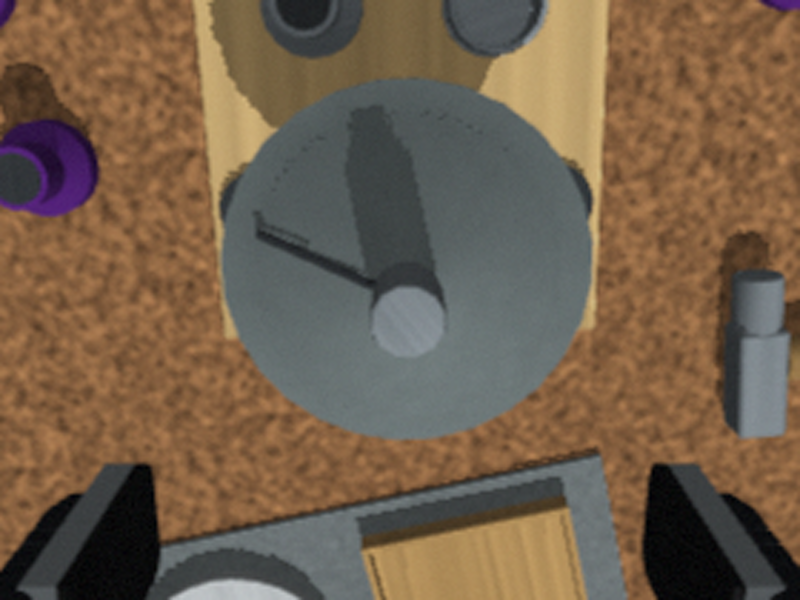

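The round stud is at (408,320) in the crop, clean and alone.

Run:
```python
from h import *
c=np.load('pics/c4.npy',allow_pickle=True).item();k=.35
g=lambda u,v,z:pix2plane(c,140+u*k,100+v*k,z)[:2]
P=g(408,320,.191);m=R.from_rotvec([-2.4595,-1.9536,-7e-4]).as_matrix()
print(P,m[:2,:2].T@(P-[.54025,-.10684]),np.linalg.norm(g(372,320,.191)-g(445,320,.191)))
A,B=g(222,255,.124),g(592,255,.124);print('hat',(A+B)/2,np.linalg.norm(A-B), (g(408,78,.124)+g(408,438,.124))/2)
# wrist 3: seat features (top z .011)
c=np.load('pics/c3.npy',allow_pickle=True).item();q=lambda u,v,z:pix2plane(c,u*.7,v*.7,z)[:2]
for n,a,b in [('sqlugs',(393,350),(531,347)),('rlugs',(402,492),(518,490))]:
    A,B=q(*a,.011),q(*b,.011);d=B-A;print(n,(A+B)/2,np.linalg.norm(d),np.degrees(np.arctan2(d[1],d[0])))
print('plate',np.mean([q(*p,.011) for p in [(416,305),(509,303),(508,388),(417,390)]],0))
print('mat',[q(*p,.004).round(3) for p in [(89,58),(178,256),(499,158)]])
```

```text
[ 0.54197972 -0.10964069] [-0.0023366   0.00231864] 0.022211250019867283
hat [ 0.54311463 -0.10554948] 0.14027056023562456 [ 0.54219633 -0.11130011]
sqlugs [0.58206147 0.08016202] 0.14944461670630924 -11.698504303210909
rlugs [ 0.54520055 -0.10522257] 0.14124281751346063 -11.852773694614134
plate [0.58276383 0.0807276 ]
mat [array([0.308, 0.432]), array([0.317, 0.245]), array([0.653, 0.265])]
```

Call:
{"method": "play_rows", "body": {"targets": "-1 -0.0025 0.002 0.02 0; -1 -0.0025 0.002 0.05 0; -1 -0.0025 0.002 0.08 0; -1 -0.0025 0.002 0.105 0; -1 -0.0025 0.002 0.12 0; -1 -0.0025 0.002 0.128 0; -1 -0.0025 0.002 0.128 0; -1 -0.0025 0.002 0.128 0"}}

```text
clock: 7.4
tcp_pos: [0.5419, -0.1104, 0.1627]
orientation: [2.46, 1.954, 0.001]
contact_force: [0.1, 0.8, -0.2]
grip_width: 0.0852
gripper_force: 0.0
```

Call:
{"method": "play_rows", "body": {"targets": "1 0 0 0 0; 1 0 0 0 0; 1 0 0 0 0; 1 0 0 0 0; 1 0 0 0 0; 1 0 0 0 0; 1 0 0 0 0; 1 0 0 0 0"}}

```text
clock: 8.07
tcp_pos: [0.5416, -0.1114, 0.163]
orientation: [2.462, 1.951, 0.001]
contact_force: [-1.5, -0.0, 5.9]
grip_width: 0.0222
gripper_force: 58.8
```

Call:
{"method": "play_rows", "body": {"targets": "1 0 0 -0.02 0; 1 0 0 -0.05 0; 1 0 0 -0.08 0; 1 0.017 -0.01 -0.08 0; 1 0.042 -0.025 -0.08 0; 1 0.072 -0.043 -0.08 0; 1 0.102 -0.061 -0.08 0; 1 0.132 -0.079 -0.08 0"}}

```text
clock: 8.73
tcp_pos: [0.4929, 0.0362, 0.2414]
orientation: [-2.462, -1.95, 0.003]
contact_force: [0.6, -0.2, -4.3]
grip_width: 0.0219
gripper_force: 59.9
```

Call:
{"method": "play_rows", "body": {"targets": "1 0.03 -0.018 0 0; 1 0.06 -0.036 0 0; 1 0.09 -0.054 0 0; 1 0.12 -0.071 0 0; 1 0.15 -0.088 0 0; 1 0.18 -0.106 0 0; 1 0.205 -0.121 0 0; 1 0.23 -0.136 0 0"}}

```text
clock: 9.4
tcp_pos: [0.413, 0.2912, 0.2414]
orientation: [2.461, 1.953, -0.003]
contact_force: [0.4, -0.1, -5.4]
grip_width: 0.0224
gripper_force: 59.9
```

Call:
{"method": "play_rows", "body": {"targets": "1 0.025 -0.014 0 0; 1 0.04 -0.023 0 0; 1 0.05 -0.029 0 0; 1 0.05 -0.029 0 0; 1 0.05 -0.029 0 0; 1 0.05 -0.029 0.02 0; 1 0.05 -0.029 0.045 0; 1 0.05 -0.029 0.06 0"}}

```text
clock: 10.07
tcp_pos: [0.3981, 0.3423, 0.1803]
orientation: [2.463, 1.947, -0.004]
contact_force: [0.8, -0.2, -5.1]
grip_width: 0.0219
gripper_force: 59.7
```

Call:
{"method": "play_rows", "body": {"targets": "1 0 0 0.01 0; 1 0 0 0.018 0; 1 0 0 0.023 0; 1 0 0 0.026 0; 1 0 0 0.026 0; 1 0 0 0.026 0; -1 0 0 0.026 0; -1 0 0 0.026 0"}}

```text
clock: 10.73
tcp_pos: [0.3989, 0.3461, 0.1576]
orientation: [-2.462, -1.951, -0.005]
contact_force: [0.3, 0.2, 0.1]
grip_width: 0.0455
gripper_force: 0.0
```

Call:
{"method": "play_rows", "body": {"targets": "-1 0 0 0 0; -1 0 0 0 0; -1 0 0 0 0; -1 0 0 -0.03 0; -1 0 0 -0.06 0; -1 0 0 -0.1 0; -1 -0.02 0.01 -0.13 0; -1 -0.05 0.03 -0.13 0"}}

```text
clock: 11.4
tcp_pos: [0.4165, 0.2953, 0.2931]
orientation: [-2.453, -1.959, -0.019]
contact_force: [1.4, 0.6, 0.1]
grip_width: 0.0858
gripper_force: 0.0
```

Run:
```python
from h import *
o=r.get_obs();print(o['tcp_pos'],o['contact_force'],o['grip_width'])
m=R.from_rotvec(o['orientation']).as_matrix()
t=np.array([.572,-.025])-o['tcp_pos'][:2]; print(m[:2,:2].T@t)
```

```text
[0.41650057 0.29528695 0.29308258] [1.4080605  0.62831643 0.1044813 ] 0.08584274820139277
[-0.27793955  0.2225096 ]
```

Call:
{"method": "play_rows", "body": {"targets": "-1 -0.025 0.02 0 0; -1 -0.055 0.044 0 0; -1 -0.085 0.068 0 0; -1 -0.115 0.092 0 0; -1 -0.145 0.116 0 0; -1 -0.175 0.14 0.01 0; -1 -0.205 0.164 0.02 0; -1 -0.235 0.188 0.03 0"}}

```text
clock: 12.07
tcp_pos: [0.5457, 0.0163, 0.2563]
orientation: [2.461, 1.951, 0.001]
contact_force: [0.5, 0.5, 0.5]
grip_width: 0.0855
gripper_force: 0.0
```

Call:
{"method": "play_rows", "body": {"targets": "-1 -0.03 0.024 0.02 0; -1 -0.043 0.034 0.03 0; -1 -0.043 0.034 0.03 0; -1 -0.043 0.034 0.03 0; -1 -0.043 0.034 0.03 0"}}

```text
clock: 12.48
tcp_pos: [0.5683, -0.0303, 0.2265]
orientation: [-2.46, -1.953, -0.001]
contact_force: [0.2, 0.7, -0.7]
grip_width: 0.0852
gripper_force: 0.0
```

Run:
```python
from h import *
o=r.get_obs();print(o['tcp_pos'],o['orientation'])
np.save('pics/c5.npy',dict(cam('wrist')))
w=save('wrist','w5')
cv2.imwrite('pics/w5b.png',cv2.resize(w[:,:,::-1],(800,600),interpolation=cv2.INTER_CUBIC))
w=save('side','d5')
```

```text
[ 0.5683085  -0.03029594  0.22653042] [-2.46035553e+00 -1.95278419e+00 -8.19829328e-04]
```

View pics/w5b.png

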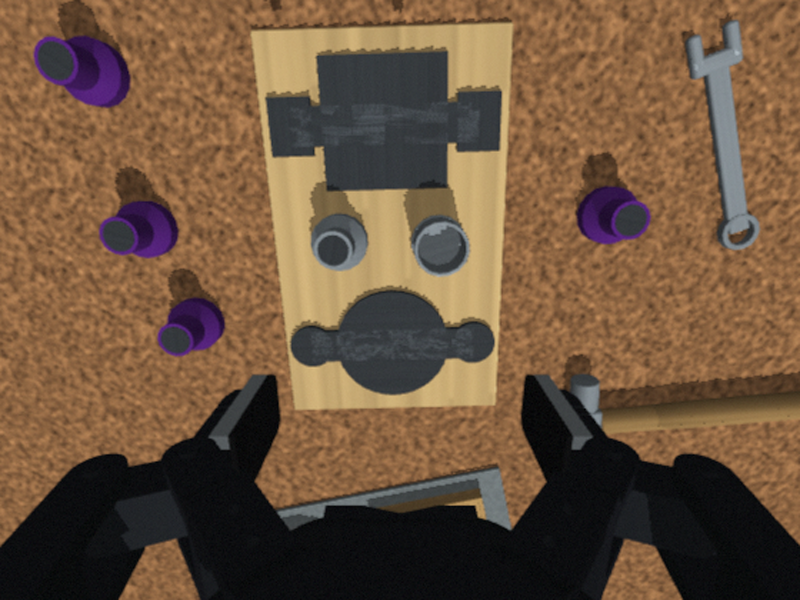

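Both seats are in clear view. The disc is at (392,343), the square plate at (384,121), the sleeve top at (441,247) and the grey reducer top at (334,250). The purple ones are at (57,60), (120,237), (177,339) and (629,219).

Run:
```python
from h import *
c=np.load('pics/c5.npy',allow_pickle=True).item()
q=lambda u,v,z:pix2plane(c,u*.7,v*.7,z)[:2]
m=R.from_rotvec([-2.46035553e+00,-1.95278419e+00,-8e-4]).as_matrix();t=np.array([.56831,-.0303])
T=lambda P:np.round(m[:2,:2].T@(np.array(P)-t),4)
w=cv2.imread('pics/w5.png');hsv=cv2.cvtColor(w,cv2.COLOR_BGR2HSV)
for n,a,b in [('sqlugs',(294,126),(479,121)),('rlugs',(315,345),(470,342))]:
    A,B=q(*a,.011),q(*b,.011);d=B-A;print(n,((A+B)/2).round(4),np.linalg.norm(d).round(4),np.degrees(np.arctan2(d[1],d[0])).round(2))
print('disc',((q(339,343,.011)+q(446,342,.011))/2).round(4),((q(392,290,.011)+q(392,394,.011))/2).round(4),np.linalg.norm(q(339,343,.011)-q(446,342,.011)),np.linalg.norm(q(392,290,.011)-q(392,394,.011)))
C=[q(*p,.011) for p in [(317,55),(447,51),(447,188),(327,190)]]
print('plate',np.mean(C,0),[np.linalg.norm(C[i]-C[i-1]).round(4) for i in range(4)],np.degrees(np.arctan2(*(C[1]-C[0])[::-1])),np.degrees(np.arctan2(*(C[2]-C[3])[::-1])))
s=q(441,247,.046);e=q(334,250,.05);print('sleeve',s,T(s),'red',e,T(e),np.linalg.norm(s-e))
print(r.get_obs()['joints'])
```

```text
sqlugs [0.5825 0.079 ] 0.1469 -11.67
rlugs [ 0.5433 -0.1062] 0.144 -11.89
disc [ 0.5436 -0.1052] [ 0.5428 -0.1067] 0.09930666375879194 0.1046184599847282
plate [0.58100526 0.07896159] [np.float64(0.0994), np.float64(0.0987), np.float64(0.1005), np.float64(0.0996)] -11.542643448379684 -12.171413221859298
sleeve [ 0.60324186 -0.02078561] [0.0172 0.0319] red [ 0.52210299 -0.00356651] [ 0.0155 -0.0511] 0.08294584966912821
[-0.1489012   0.30668617  0.11350166  1.8253604  -0.04124589  1.01061178
 -0.24630331]
```

Call:
{"method": "play_rows", "body": {"targets": "-0.5 0.01 0.02 0.02 0; -0.5 0.017 0.032 0.05 0; -0.5 0.017 0.032 0.085 0; -0.5 0.017 0.032 0.12 0; -0.5 0.017 0.032 0.14 0; -0.5 0.017 0.032 0.14 0; -0.5 0.017 0.032 0.14 0", "squeeze": 30}}

```text
clock: 13.17
tcp_pos: [0.603, -0.0209, 0.0863]
orientation: [-2.459, -1.953, 0.001]
contact_force: [1.3, 0.2, 0.7]
grip_width: 0.0643
gripper_force: 0.0
```

Run:
```python
from h import *
o=r.get_obs();print(o['tcp_pos'],o['orientation'])
w=save('wrist','w6')
cv2.imwrite('pics/w6b.png',cv2.resize(w[:,:,::-1],(560,420),interpolation=cv2.INTER_CUBIC))
c=cam('wrist');print(proj(c,[[.6032,-.0208,.046],[o['tcp_pos'][0],o['tcp_pos'][1],.046],[.5221,-.0036,.05]]))
```

```text
[ 0.60297947 -0.02094314  0.08634104] [-2.45928457e+00 -1.95324222e+00  1.10196158e-03]
[[278.38415412 234.52123809]
 [278.11631777 234.77999426]
 [154.26992289 239.09489492]]
```

View pics/w6b.png

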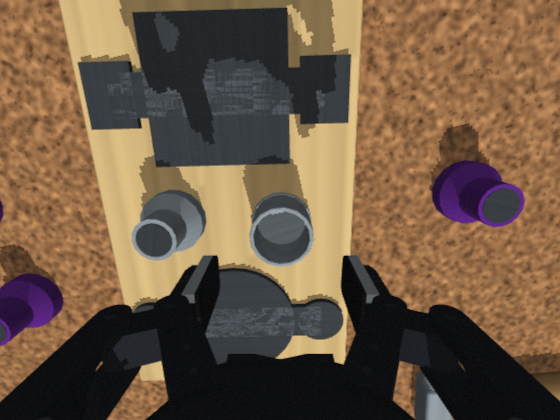

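The sleeve rim centre (281,235) sits 3 px right of the predicted (278,235), so a 2 mm shift corrects it. The reducer at (154,239) is as predicted.

Call:
{"method": "play_rows", "body": {"targets": "-0.5 0 0.002 0.02 0; -0.5 0 0.002 0.045 0; -0.5 0 0.002 0.06 0; -0.5 0 0.002 0.068 0; -0.5 0 0.002 0.068 0; -0.5 0 0.002 0.068 0; 1 0 0.002 0.068 0; 1 0 0.002 0.068 0"}}

```text
clock: 13.88
tcp_pos: [0.6065, -0.0225, 0.0201]
orientation: [2.461, 1.951, 0.004]
contact_force: [-2.7, -0.1, 11.1]
grip_width: 0.0425
gripper_force: 29.1
```

Call:
{"method": "play_rows", "body": {"targets": "1 0 0 0 0; 1 0 0 0 0; 1 0 0 0 0; 1 0 0 0 0; 1 0 0 0 0"}}

```text
clock: 14.3
tcp_pos: [0.6065, -0.0225, 0.0201]
orientation: [2.461, 1.951, 0.004]
contact_force: [-0.6, 0.1, 6.8]
grip_width: 0.0427
gripper_force: 30.2
```

Call:
{"method": "play_rows", "body": {"targets": "1 0 0 -0.02 0; 1 0 0 -0.05 0; 1 0 0 -0.08 0; 1 -0.02 -0.008 -0.09 0; 1 -0.05 -0.02 -0.09 0; 1 -0.085 -0.033 -0.09 0; 1 -0.12 -0.046 -0.09 0; 1 -0.155 -0.06 -0.09 0"}}

```text
clock: 14.97
tcp_pos: [0.511, -0.161, 0.1093]
orientation: [2.46, 1.952, 0.002]
contact_force: [0.5, -1.1, -1.4]
grip_width: 0.0423
gripper_force: 31.2
```

Call:
{"method": "play_rows", "body": {"targets": "1 -0.035 -0.014 0 0; 1 -0.07 -0.028 0 0; 1 -0.105 -0.042 0 0; 1 -0.14 -0.055 0 0; 1 -0.17 -0.066 0 0; 1 -0.195 -0.076 0 0; 1 -0.211 -0.082 0 0; 1 -0.211 -0.082 0 0"}}

```text
clock: 15.63
tcp_pos: [0.3806, -0.3507, 0.1092]
orientation: [2.467, 1.942, -0.002]
contact_force: [0.3, -0.8, -1.2]
grip_width: 0.0421
gripper_force: 31.2
```

Call:
{"method": "play_rows", "body": {"targets": "1 0 0 0 0; 1 0 0 0 0; 1 0 0 0 0"}}

```text
clock: 15.88
tcp_pos: [0.3847, -0.3454, 0.1085]
orientation: [2.459, 1.955, 0.001]
contact_force: [-0.4, -0.6, -1.2]
grip_width: 0.0423
gripper_force: 31.2
```

Run:
```python
from h import *
o=r.get_obs();print(o['tcp_pos'],o['orientation'],o['grip_width'])
np.save('pics/c7.npy',dict(cam('wrist')))
w=save('wrist','w7')
cv2.imwrite('pics/w7b.png',cv2.resize(w[:,:,::-1],(800,600),interpolation=cv2.INTER_CUBIC))
```

```text
[ 0.38470306 -0.34535607  0.10850947] [2.45931203e+00 1.95454657e+00 1.31597421e-03] 0.04225912725024372
```

View pics/w7b.png

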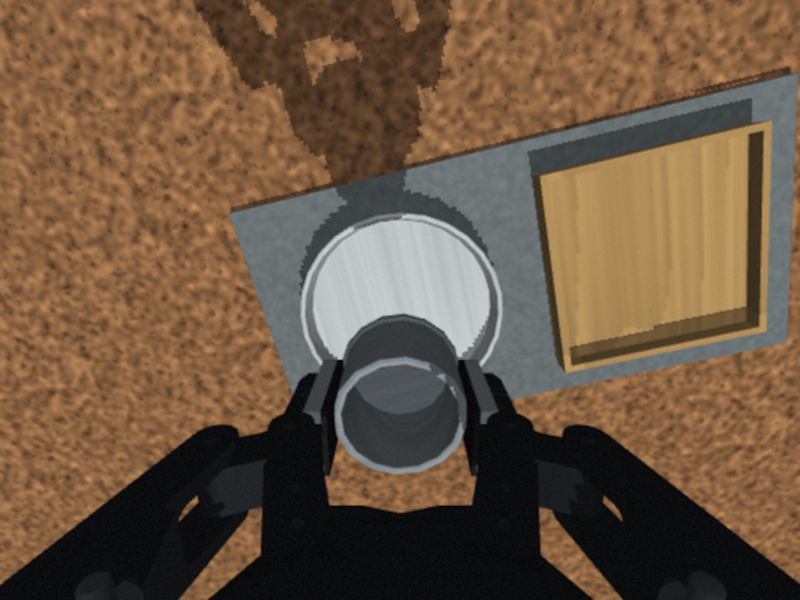

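The pan's rim spans 301 to 502 px (top 214), nearly below the held sleeve. The tray rim corners are (533,178) (771,122) (767,332) (566,371).

Run:
```python
from h import *
from scipy.optimize import least_squares
c=np.load('pics/c7.npy',allow_pickle=True).item()
q=lambda u,v,z:pix2plane(c,u*.7,v*.7,z)[:2]
m=R.from_rotvec([2.4593,1.9545,.0013]).as_matrix();t=np.array([.3847,-.3454])
pts=np.array([q(*p,.018) for p in [(301,303),(502,303),(402,214),(330,240),(474,240)]])
s=least_squares(lambda x:np.linalg.norm(pts-x[:2],axis=1)-x[2],[.385,-.345,.06]).x
print('pan',s,m[:2,:2].T@(s[:2]-t))
C=np.array([q(*p,.018) for p in [(533,178),(771,122),(767,332),(566,371)]]);print('tray',C.mean(0),[np.linalg.norm(C[i]-C[i-1]).round(4) for i in range(4)])
```

```text
pan [ 0.38401002 -0.35243151  0.0595801 ] [-0.00700572  0.00091544]
tray [ 0.5334414  -0.35210616] [np.float64(0.1189), np.float64(0.1235), np.float64(0.12), np.float64(0.1204)]
```

Call:
{"method": "play_rows", "body": {"targets": "1 -0.007 0.001 0.02 0; 1 -0.007 0.001 0.045 0; 1 -0.007 0.001 0.065 0; 1 -0.007 0.001 0.078 0; 1 -0.007 0.001 0.084 0; 1 -0.007 0.001 0.087 0; 1 -0.007 0.001 0.087 0; 1 -0.007 0.001 0.087 0"}}

```text
clock: 16.6
tcp_pos: [0.3838, -0.3535, 0.022]
orientation: [2.46, 1.952, 0.001]
contact_force: [-0.6, -0.1, -1.7]
grip_width: 0.0425
gripper_force: 31.2
```

Call:
{"method": "play_rows", "body": {"targets": "-0.5 0 0 0 0; -0.5 0 0 0 0; -0.5 0 0 0 0; -0.5 0 0 0 0; -0.5 0 0 -0.02 0; -0.5 0 0 -0.05 0; -0.5 0 0 -0.09 0; -0.5 0 0 -0.09 0"}}

```text
clock: 17.27
tcp_pos: [0.386, -0.3565, 0.1174]
orientation: [2.455, 1.945, 0.005]
contact_force: [1.2, 0.2, 0.3]
grip_width: 0.0642
gripper_force: 0.0
```

Run:
```python
from h import *
o=r.get_obs();print(o['tcp_pos'],o['orientation'],o['grip_width'])
w=save('wrist','w8')
m=R.from_rotvec(o['orientation']).as_matrix()
t=np.array([.5221,-.0036])-o['tcp_pos'][:2]; print(m[:2,:2].T@t)
```

```text
[ 0.38600855 -0.35646882  0.1174236 ] [2.45467309 1.94484767 0.00453614] 0.06420279657202811
[0.37463865 0.05179069]
```

Call:
{"method": "play_rows", "body": {"targets": "-0.5 0.025 0.004 0 0; -0.5 0.06 0.009 0 0; -0.5 0.098 0.0145 0 0; -0.5 0.137 0.02 0 0; -0.5 0.177 0.026 0 0; -0.5 0.217 0.032 0 0; -0.5 0.257 0.038 0 0; -0.5 0.297 0.044 0 0"}}

```text
clock: 17.98
tcp_pos: [0.4933, -0.0725, 0.1105]
orientation: [-2.461, -1.951, 0.001]
contact_force: [0.6, -0.2, -0.2]
grip_width: 0.064
gripper_force: 0.0
```

Call:
{"method": "play_rows", "body": {"targets": "-0.5 0.035 0.005 0 0; -0.5 0.06 0.009 0 0; -0.5 0.074 0.011 0 0; -0.5 0.074 0.011 0 0; -0.5 0.074 0.011 0.015 0; -0.5 0.074 0.011 0.015 0; -0.5 0.074 0.011 0.015 0"}}

```text
clock: 18.57
tcp_pos: [0.5196, -0.0061, 0.0953]
orientation: [-2.462, -1.949, 0.004]
contact_force: [0.3, -0.5, -0.2]
grip_width: 0.0646
gripper_force: 0.0
```

Run:
```python
from h import *
o=r.get_obs();print(o['tcp_pos'],o['orientation'],o['grip_width'])
w=save('wrist','w9')
c=cam('wrist');u,v=proj(c,[[o['tcp_pos'][0],o['tcp_pos'][1],.05]])[0];print(u,v)
# crop; dark grey top of the reducer is inside a bluish ring
g=cv2.GaussianBlur(cv2.cvtColor(w,cv2.COLOR_RGB2GRAY),(5,5),1)
h=cv2.HoughCircles(g[150:310,180:380],cv2.HOUGH_GRADIENT,1,20,param1=80,param2=18,minRadius=15,maxRadius=30);print(h+[180,150,0] if h is not None else h)
```

```text
[ 0.51964668 -0.00614059  0.09531246] [-2.46198637 -1.94939823  0.00436265] 0.06461634783219503
279.4069698414431 232.58525786742345
[[[281.5        210.5         29.39999962]
  [281.5        230.5         22.39999962]
  [244.5        309.5         17.60000038]]]
```

Call:
{"method": "play_rows", "body": {"targets": "-0.5 0.0015 0.0015 0.02 0; -0.5 0.0015 0.0015 0.045 0; -0.5 0.0015 0.0015 0.06 0; -0.5 0.0015 0.0015 0.068 0; -0.5 0.0015 0.0015 0.068 0; -0.5 0.0015 0.0015 0.068 0; 1 0.0015 0.0015 0.068 0; 1 0.0015 0.0015 0.068 0"}}

```text
clock: 19.28
tcp_pos: [0.5238, -0.0039, 0.0294]
orientation: [2.461, 1.951, 0.003]
contact_force: [0.3, -0.0, 0.8]
grip_width: 0.0407
gripper_force: 0.0
```

Call:
{"method": "play_rows", "body": {"targets": "1 0 0 0 0; 1 0 0 0 0; 1 0 0 0 0; 1 0 0 0 0; 1 0 0 0 0"}}

```text
clock: 19.7
tcp_pos: [0.5235, -0.0038, 0.0294]
orientation: [2.461, 1.951, 0.002]
contact_force: [-1.1, -0.1, 5.6]
grip_width: 0.029
gripper_force: 29.2
```

Call:
{"method": "play_rows", "body": {"targets": "1 0 0 -0.02 0; 1 0 0 -0.05 0; 1 0 0 -0.08 0; 1 -0.02 0.005 -0.09 0; 1 -0.05 0.013 -0.09 0; 1 -0.085 0.022 -0.09 0; 1 -0.12 0.031 -0.09 0; 1 -0.155 0.04 -0.09 0"}}

```text
clock: 20.37
tcp_pos: [0.5264, -0.1652, 0.119]
orientation: [2.46, 1.953, 0.001]
contact_force: [1.1, -1.6, -1.8]
grip_width: 0.0289
gripper_force: 30.0
```

Call:
{"method": "play_rows", "body": {"targets": "1 -0.035 0.009 0 0; 1 -0.07 0.018 0 0; 1 -0.105 0.027 0 0; 1 -0.14 0.037 0 0; 1 -0.165 0.044 0 0; 1 -0.182 0.0485 0 0; 1 -0.182 0.0485 0 0; 1 -0.182 0.0485 0 0"}}

```text
clock: 21.03
tcp_pos: [0.5316, -0.3532, 0.1183]
orientation: [2.464, 1.949, -0.0]
contact_force: [-1.2, 1.2, -0.7]
grip_width: 0.0286
gripper_force: 30.0
```

Call:
{"method": "play_rows", "body": {"targets": "1 0 0 0.02 0; 1 0 0 0.045 0; 1 0 0 0.065 0; 1 0 0 0.077 0; 1 0 0 0.083 0; 1 0 0 0.087 0; 1 0 0 0.087 0; 1 0 0 0.087 0"}}

```text
clock: 21.7
tcp_pos: [0.5331, -0.3521, 0.0324]
orientation: [2.46, 1.951, 0.001]
contact_force: [0.4, 0.3, -0.6]
grip_width: 0.0288
gripper_force: 30.1
```

Next I release, rise, look from the wrist and the scene camera, and work out the way back to the square cowl.

Call:
{"method": "play_rows", "body": {"targets": "1 0 0 0.001 0; -0.5 0 0 0.001 0; -0.5 0 0 0.001 0; -0.5 0 0 0.001 0; -0.5 0 0 0.001 0; -0.5 0 0 -0.02 0; -0.5 0 0 -0.05 0; -0.5 0 0 -0.09 0"}}

```text
clock: 22.37
tcp_pos: [0.5303, -0.3509, 0.1196]
orientation: [-2.457, -1.949, 0.004]
contact_force: [0.5, 0.3, 0.2]
grip_width: 0.0638
gripper_force: 0.0
```

Call:
{"method": "play_rows", "body": {"targets": "-1 0 0 -0.04 0; -1 0 0 -0.08 0; -1 0 0 -0.12 0; -1 0 0 -0.16 0; -1 0 0 -0.17 0; -1 0 0 -0.17 0; -1 0 0 -0.17 0"}}

```text
clock: 22.95
tcp_pos: [0.5322, -0.3522, 0.2916]
orientation: [2.461, 1.951, 0.001]
contact_force: [-0.0, 0.2, -1.1]
grip_width: 0.0853
gripper_force: 0.0
```

Run:
```python
from h import *
o=r.get_obs();print(o['tcp_pos'],o['orientation'],o['grip_width'])
w=save('wrist','w10'); 
cv2.imwrite('pics/w10b.png',cv2.resize(w[:,:,::-1],(800,600),interpolation=cv2.INTER_CUBIC))
m=R.from_rotvec(o['orientation']).as_matrix()
for P in ([.5575,.355],[.398,.346]): print(m[:2,:2].T@(np.array(P)-o['tcp_pos'][:2]))
```

```text
[ 0.5322439  -0.35215089  0.29164425] [2.46101620e+00 1.95114016e+00 9.48871736e-04] 0.08528412731030935
[ 0.69427285 -0.1366946 ]
[ 0.6491317  -0.28993787]
```

View pics/w10b.png

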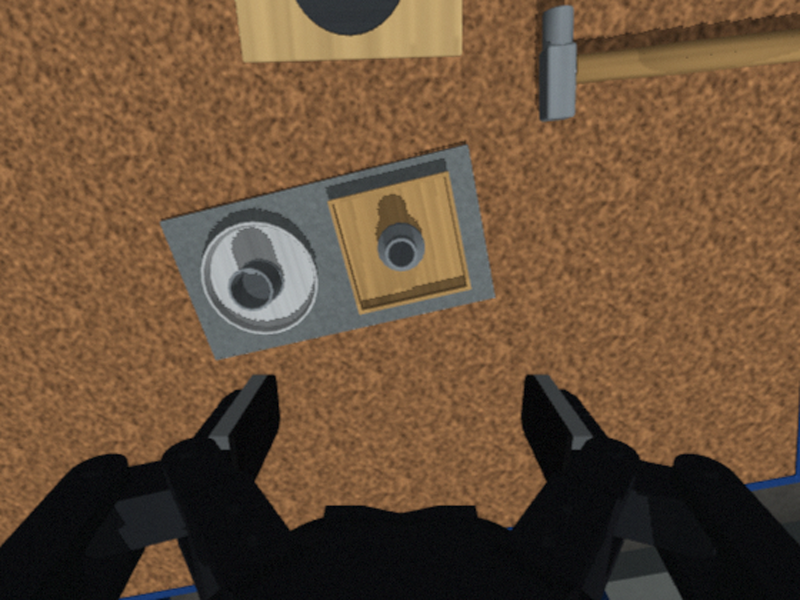

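Both parts stand upright: the sleeve in the pan (252,285) and the reducer in the tray (401,250). Next, back to the square cowl on the mat.

Call:
{"method": "play_rows", "body": {"targets": "-1 0.03 -0.006 0 0; -1 0.065 -0.013 0 0; -1 0.105 -0.021 0 0; -1 0.145 -0.029 0 0; -1 0.185 -0.037 0 0; -1 0.225 -0.045 0 0; -1 0.265 -0.052 0 0; -1 0.305 -0.06 0 0"}}

```text
clock: 23.67
tcp_pos: [0.542, -0.0395, 0.2892]
orientation: [-2.46, -1.951, 0.004]
contact_force: [1.3, 0.1, 0.8]
grip_width: 0.085
gripper_force: 0.0
```

Call:
{"method": "play_rows", "body": {"targets": "-1 0.04 -0.008 0 0; -1 0.08 -0.016 0 0; -1 0.12 -0.024 0 0; -1 0.16 -0.032 0 0; -1 0.2 -0.04 0 0; -1 0.24 -0.048 0 0; -1 0.28 -0.056 0 0; -1 0.315 -0.063 0 0"}}

```text
clock: 24.33
tcp_pos: [0.5522, 0.2822, 0.2888]
orientation: [-2.459, -1.953, 0.006]
contact_force: [0.6, 0.5, -0.4]
grip_width: 0.0853
gripper_force: 0.0
```

Call:
{"method": "play_rows", "body": {"targets": "-1 0.035 -0.007 0 0; -1 0.06 -0.011 0 0; -1 0.074 -0.014 0 0; -1 0.074 -0.014 0 0; -1 0.074 -0.014 0 0; -1 0.074 -0.014 0 0"}}

```text
clock: 24.83
tcp_pos: [0.5576, 0.3523, 0.2904]
orientation: [2.463, 1.948, -0.003]
contact_force: [0.3, 0.2, -0.0]
grip_width: 0.0855
gripper_force: 0.0
```

Run:
```python
from h import *
o=r.get_obs();print(o['tcp_pos'],o['orientation'])
m=R.from_rotvec(o['orientation']).as_matrix()
print(m[:2,:2].T@(np.array([.5575,.355])-o['tcp_pos'][:2]))
w=save('wrist','w11');c=cam('wrist')
g=cv2.GaussianBlur(cv2.cvtColor(w,cv2.COLOR_RGB2GRAY),(5,5),1)
print(proj(c,[[*o['tcp_pos'][:2],.184]]))
# bright stud top blob
sub=g[150:270,220:340];_,t=cv2.threshold(sub,0,255,cv2.THRESH_OTSU);print(_)
n,l,s,ce=cv2.connectedComponentsWithStats((g>135).astype(np.uint8)[120:290,200:360])
for i in range(1,n):
    if 150<s[i,4]<3000: print(s[i]+[200,120,0,0,0],ce[i]+[200,120])
```

```text
[0.55757748 0.35230251 0.29043593] [ 2.46311693  1.94800289 -0.00317329]
[ 0.00260705 -0.00069693]
[[279.82851467 206.4720433 ]]
103.0
[269 285  91   5 365] [318.10410959 287.42465753]
```

Call:
{"method": "play_rows", "body": {"targets": "-1 0 0 0.03 0; -1 0 0 0.06 0; -1 0 0 0.09 0; -1 0 0 0.115 0; -1 0 0 0.13 0; -1 0 0 0.136 0; -1 0 0 0.136 0; -1 0 0 0.136 0", "squeeze": 60}}

```text
clock: 25.55
tcp_pos: [0.5579, 0.3541, 0.1563]
orientation: [2.463, 1.95, 0.002]
contact_force: [1.2, -0.5, 0.8]
grip_width: 0.0854
gripper_force: 0.0
```

Call:
{"method": "play_rows", "body": {"targets": "1 0 0 0 0; 1 0 0 0 0; 1 0 0 0 0; 1 0 0 0 0; 1 0 0 0 0; 1 0 0 0 0; 1 0 0 0 0; 1 0 0 0 0"}}

```text
clock: 26.22
tcp_pos: [0.5577, 0.355, 0.1559]
orientation: [2.462, 1.951, 0.002]
contact_force: [1.6, -0.4, 3.1]
grip_width: 0.023
gripper_force: 59.8
```

Call:
{"method": "play_rows", "body": {"targets": "1 0 0 -0.02 0; 1 0 0 -0.05 0; 1 0 0 -0.08 -0.026; 1 -0.02 0.007 -0.08 -0.026; 1 -0.05 0.017 -0.08 -0.026; 1 -0.085 0.028 -0.08 -0.026; 1 -0.12 0.04 -0.08 -0.026; 1 -0.155 0.051 -0.08 -0.026"}}

```text
clock: 26.88
tcp_pos: [0.5701, 0.1904, 0.2339]
orientation: [-2.435, -1.984, 0.005]
contact_force: [0.4, -0.7, -3.3]
grip_width: 0.0231
gripper_force: 60.5
```

Call:
{"method": "play_rows", "body": {"targets": "1 -0.035 0.011 0 0; 1 -0.065 0.021 0 0; 1 -0.09 0.029 0 0; 1 -0.102 0.033 0 0; 1 -0.105 0.0335 0 0; 1 -0.105 0.0335 0 0; 1 -0.105 0.0335 0 0; 1 -0.105 0.0335 0 0"}}

```text
clock: 27.55
tcp_pos: [0.5824, 0.0853, 0.235]
orientation: [-2.432, -1.987, -0.0]
contact_force: [-0.1, -0.3, -3.8]
grip_width: 0.0229
gripper_force: 60.5
```

Call:
{"method": "play_rows", "body": {"targets": "1 0 0 0.02 0; 1 0 0 0.04 0; 1 0 0 0.052 0; 1 0 0 0.06 0; 1 0 0 0.06 0; 1 0 0 0.06 0; 1 0 0 0.06 0; 1 0 0 0.06 0"}}

```text
clock: 28.22
tcp_pos: [0.5837, 0.083, 0.1765]
orientation: [2.435, 1.983, 0.003]
contact_force: [-0.2, 0.4, -4.3]
grip_width: 0.0233
gripper_force: 60.5
```

Run:
```python
from h import *
o=r.get_obs();print(o['tcp_pos'],o['grip_width'])
m=R.from_rotvec(o['orientation']).as_matrix();print('yaw',np.degrees(np.arctan2(m[1,1],m[0,1])))
print(m[:2,:2].T@(np.array([.5818,.081])-o['tcp_pos'][:2]))
```

```text
[0.58371253 0.08295724 0.17646492] 0.023330510630062827
yaw -11.68676158779798
[-0.00230406 -0.00147642]
```

Call:
{"method": "play_rows", "body": {"targets": "1 -0.0023 -0.0015 0 0; 1 -0.0023 -0.0015 0.004 0; 1 -0.0023 -0.0015 0.008 0; 1 -0.0023 -0.0015 0.011 0; 1 -0.0023 -0.0015 0.011 0; 1 -0.0023 -0.0015 0.0135 0; 1 -0.0023 -0.0015 0.0135 0; 1 -0.0023 -0.0015 0.0135 0"}}

```text
clock: 28.88
tcp_pos: [0.5813, 0.0806, 0.1627]
orientation: [2.436, 1.983, 0.001]
contact_force: [-2.0, -0.9, 5.5]
grip_width: 0.0231
gripper_force: 61.8
```

Call:
{"method": "play_rows", "body": {"targets": "-1 0 0 0 0; -1 0 0 0 0; -1 0 0 0 0; -1 0 0 0 0; -1 0 0 -0.03 0; -1 0 0 -0.07 0; -1 0 0 -0.11 0; -1 0 0 -0.13 0"}}

```text
clock: 29.55
tcp_pos: [0.5828, 0.0812, 0.2969]
orientation: [2.434, 1.982, 0.009]
contact_force: [1.8, -0.8, 0.4]
grip_width: 0.0855
gripper_force: 0.0
```

Call:
{"method": "play_rows", "body": {"targets": "-1 0 0 0 0; -1 0 0 0 0; -1 0 0 0 0"}}

```text
clock: 29.8
tcp_pos: [0.5804, 0.0806, 0.2909]
orientation: [-2.436, -1.983, 0.002]
contact_force: [0.1, -0.1, -1.2]
grip_width: 0.0853
gripper_force: 0.0
```

Run:
```python
from h import *
o=r.get_obs();print(o['tcp_pos'],o['orientation'])
np.save('pics/c12.npy',dict(cam('wrist')))
w=save('wrist','w12');d=save('side','d12');d5=cv2.imread('pics/d5.png')
k=3
A=cv2.resize(w[90:265,200:380,::-1],None,fx=2.2,fy=2.2)      # wrist 180x175 -> 396x385
B=cv2.resize(d[180:290,210:340,::-1],None,fx=3,fy=3)  # side 390x330
C=np.zeros((600,800,3),np.uint8);C[:A.shape[0],:A.shape[1]]=A;C[:B.shape[0],405:405+B.shape[1]]=B
cv2.imwrite('pics/c12.png',C)
m=R.from_rotvec(o['orientation']).as_matrix()
print(m[:2,:2].T@(np.array([.398,.346])-o['tcp_pos'][:2]))
```

```text
[0.58043341 0.08062485 0.29085845] [-2.43567017e+00 -1.98336200e+00  1.75805788e-03]
[ 0.22291386 -0.23241194]
```

View pics/c12.png

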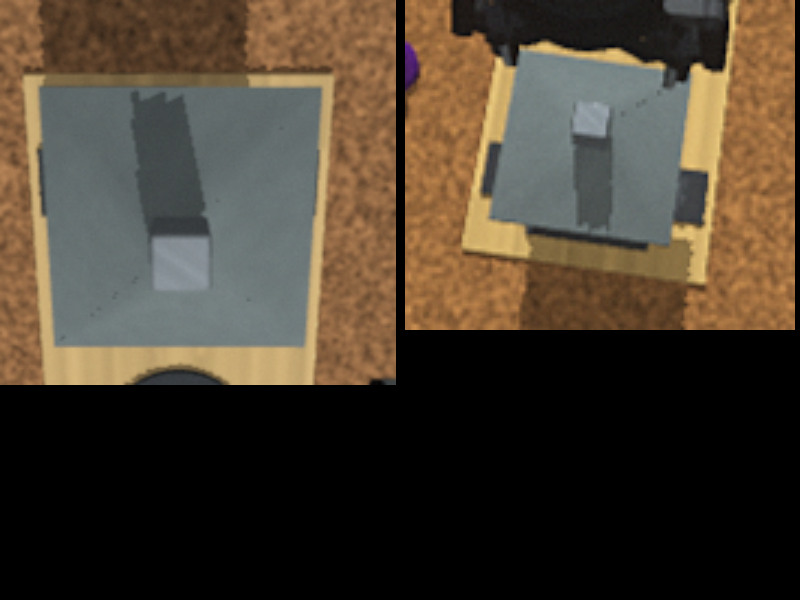

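Yaw matches the seat: the hat edges are parallel to the board, with equal lug slivers on both sides. The stud centre is at (181,263) in the crop, which I check against the seat numerically.

Run:
```python
from h import *
c=np.load('pics/c12.npy',allow_pickle=True).item()
g=lambda u,v,z:pix2plane(c,200+u/2.2,90+v/2.2,z)[:2]
print('stud',g(181,263,.191),'hat',np.mean([g(*p,.124) for p in [(39,86),(322,86),(305,346),(54,347)]],0))
E2=[g(39,86,.124),g(322,86,.124),g(305,346,.124),g(54,347,.124)]
print([np.degrees(np.arctan2(*(b-a)[::-1])) for a,b in [(E2[0],E2[1]),(E2[3],E2[2])]], [np.linalg.norm(E2[i]-E2[i-1]) for i in range(4)])
c=cam('side');g=lambda u,v,z:pix2plane(c,210+u/3,180+v/3,z)[:2]
print('side stud',g(592-405,119,.191),'plate front edge mid (y face)',g((528+648)/2-405,241,.011))
d5=cv2.imread('pics/d5.png');
```

```text
stud [0.58204141 0.07989987] hat [0.58168542 0.07887174]
[np.float64(-11.655326415468364), np.float64(-11.367268472313794)] [np.float64(0.13244879665786177), np.float64(0.1313071632166013), np.float64(0.13178466658444227), np.float64(0.13187098778585715)]
side stud [0.57950638 0.08262575] plate front edge mid (y face) [0.58706923 0.13050433]
```

Call:
{"method": "play_rows", "body": {"targets": "-1 0.02 -0.02 0 0; -1 0.045 -0.046 0 0; -1 0.07 -0.073 0 0; -1 0.097 -0.101 0 0; -1 0.124 -0.129 0 0; -1 0.151 -0.157 0 0; -1 0.178 -0.185 0 0; -1 0.205 -0.213 0 0"}}

```text
clock: 30.57
tcp_pos: [0.4122, 0.3255, 0.2906]
orientation: [2.436, 1.983, -0.003]
contact_force: [1.4, -0.6, 0.4]
grip_width: 0.0853
gripper_force: 0.0
```

Call:
{"method": "play_rows", "body": {"targets": "-1 0.018 -0.02 0 0; -1 0.018 -0.02 0 0; -1 0.018 -0.02 0 0; -1 0.018 -0.02 0 0; -1 0.018 -0.02 0 0; -1 0.018 -0.02 0 0"}}

```text
clock: 31.07
tcp_pos: [0.3989, 0.3449, 0.2914]
orientation: [2.438, 1.98, -0.001]
contact_force: [0.2, 0.7, 0.8]
grip_width: 0.0854
gripper_force: 0.0
```

Run:
```python
from h import *
o=r.get_obs();print(o['tcp_pos'],o['orientation'])
w=save('wrist','w13');c=cam('wrist')
print(proj(c,[[*o['tcp_pos'][:2],.184]]))
g=cv2.GaussianBlur(cv2.cvtColor(w,cv2.COLOR_RGB2GRAY),(3,3),1)
h=cv2.HoughCircles(g[150:270,220:340],cv2.HOUGH_GRADIENT,1,20,param1=80,param2=14,minRadius=9,maxRadius=20);print(h+[220,150,0] if h is not None else h)
```

```text
[0.39893645 0.34489002 0.29138344] [ 2.43847605e+00  1.98001253e+00 -1.25479398e-03]
[[280.22811471 206.72246548]]
[[[289.5        204.5         11.80000019]
  [326.5        248.5         12.69999981]
  [259.5        253.5         14.89999962]
  [230.5        240.5         10.5       ]]]
```

Run:
```python
from h import *
a=cv2.imread('pics/w4.png');w=cv2.imread('pics/w13.png')
t=a[194:232,264:302]
s=cv2.matchTemplate(w[150:280,200:360],t,cv2.TM_CCOEFF_NORMED);_,v,_,p=cv2.minMaxLoc(s)
u,vv=p[0]+200+18.8,p[1]+150+18;print(v,u,vv)
c=cam('wrist');o=r.get_obs();m=R.from_rotvec(o['orientation']).as_matrix()
P=pix2plane(c,u,vv,.184)[:2];print(P,m[:2,:2].T@(P-o['tcp_pos'][:2]))
```

```text
0.9791794419288635 289.8 204
[0.40780775 0.34562862] [0.00236834 0.0086283 ]
```

Run:
```python
from h import *
w=cv2.imread('pics/w13.png');g=cv2.medianBlur(cv2.cvtColor(w,cv2.COLOR_BGR2GRAY),5)
c=cam('wrist');o=r.get_obs();m=R.from_rotvec(o['orientation']).as_matrix()
h=cv2.HoughCircles(g[60:290,180:400],cv2.HOUGH_GRADIENT,1.5,30,param1=80,param2=30,minRadius=52,maxRadius=80)
h=(h[0]+[180,60,0])[:4];print(h)
for u,v,_ in h: 
    P=pix2plane(c,u,v,.117)[:2];print(P,m[:2,:2].T@(P-o['tcp_pos'][:2]))
```

```text
[[287.25       183.75        62.65000153]
 [246.75       203.25        65.94999695]]
[0.40782237 0.34929461] [0.00595941 0.00789083]
[0.35863649 0.33662529] [-0.01652719 -0.03765162]
```

The stud and hat centres agree on x = 0.408, so the cowl is upright but 9 mm from where I released it. I recentre and grip.

Call:
{"method": "play_rows", "body": {"targets": "-1 0.002 0.0086 0.02 0; -1 0.002 0.0086 0.05 0; -1 0.002 0.0086 0.085 0; -1 0.002 0.0086 0.11 0; -1 0.002 0.0086 0.128 0; -1 0.002 0.0086 0.135 0; -1 0.002 0.0086 0.135 0; -1 0.002 0.0086 0.135 0"}}

```text
clock: 31.78
tcp_pos: [0.4074, 0.3466, 0.1575]
orientation: [-2.437, -1.983, -0.001]
contact_force: [0.4, -0.4, 0.1]
grip_width: 0.0854
gripper_force: 0.0
```

Call:
{"method": "play_rows", "body": {"targets": "1 0 0 0 0; 1 0 0 0 0; 1 0 0 0 0; 1 0 0 0 0; 1 0 0 0 0; 1 0 0 0 0; 1 0 0 0 0; 1 0 0 0 0"}}

```text
clock: 32.45
tcp_pos: [0.4074, 0.3468, 0.1574]
orientation: [2.436, 1.983, 0.002]
contact_force: [1.3, -1.8, 5.0]
grip_width: 0.0221
gripper_force: 59.0
```

Carrying it straight across at 80 mm would hit the square cowl, so I lift by 0.22 m first.

Call:
{"method": "play_rows", "body": {"targets": "1 0 0 -0.02 0; 1 0 0 -0.05 0; 1 0 0 -0.085 0; 1 0 0 -0.12 0; 1 0 0 -0.155 0; 1 0 0 -0.19 0; 1 0 0 -0.215 0; 1 0 0 -0.22 0"}}

```text
clock: 33.12
tcp_pos: [0.4074, 0.3477, 0.3806]
orientation: [-2.435, -1.983, -0.009]
contact_force: [0.4, 1.1, -4.2]
grip_width: 0.022
gripper_force: 60.1
```

Call:
{"method": "play_rows", "body": {"targets": "1 0 0 0 0; 1 -0.02 0.011 0 0; 1 -0.05 0.027 0 0; 1 -0.085 0.046 0 0; 1 -0.12 0.065 0 0; 1 -0.155 0.084 0 0; 1 -0.19 0.103 0 0; 1 -0.225 0.122 0 0"}}

```text
clock: 33.78
tcp_pos: [0.4793, 0.0991, 0.3732]
orientation: [-2.434, -1.983, 0.008]
contact_force: [1.0, -0.5, -4.3]
grip_width: 0.0221
gripper_force: 59.9
```

Call:
{"method": "play_rows", "body": {"targets": "1 -0.035 0.019 0 0; 1 -0.07 0.038 0 0; 1 -0.105 0.057 0 0; 1 -0.14 0.076 0 0; 1 -0.17 0.093 0 0; 1 -0.1897 0.1028 0 0; 1 -0.1897 0.1028 0 0; 1 -0.1897 0.1028 0 0"}}

```text
clock: 34.45
tcp_pos: [0.5414, -0.1065, 0.373]
orientation: [-2.436, -1.977, 0.008]
contact_force: [1.0, 1.0, -4.7]
grip_width: 0.0224
gripper_force: 59.9
```

Call:
{"method": "play_rows", "body": {"targets": "1 0 0 0.03 0; 1 0 0 0.065 0; 1 0 0 0.1 0; 1 0 0 0.135 0; 1 0 0 0.165 0; 1 0 0 0.185 0; 1 0 0 0.195 0; 1 0 0 0.195 0"}}

```text
clock: 35.12
tcp_pos: [0.5401, -0.1034, 0.1782]
orientation: [-2.43, -1.983, 0.008]
contact_force: [0.5, 0.0, -5.1]
grip_width: 0.0222
gripper_force: 59.9
```

Call:
{"method": "play_rows", "body": {"targets": "1 0 0 0 0; 1 0 0 0 0; 1 0 0 0 0; 1 0 0 0 0"}}

```text
clock: 35.45
tcp_pos: [0.5438, -0.1051, 0.1832]
orientation: [2.435, 1.983, 0.003]
contact_force: [-0.3, -0.4, -5.2]
grip_width: 0.0221
gripper_force: 59.9
```

Run:
```python
from h import *
o=r.get_obs();print(o['tcp_pos'],o['grip_width'])
m=R.from_rotvec(o['orientation']).as_matrix();print('yaw',np.degrees(np.arctan2(m[1,1],m[0,1])),o['orientation'],o['contact_force'])
print(m[:2,:2].T@(np.array([.5434,-.1049])-o['tcp_pos'][:2]))
```

```text
[ 0.54383008 -0.10509235  0.18320504] 0.022068031959469245
yaw -11.686616498347671 [2.43471599 1.98264457 0.00316326] [-0.34452328 -0.37989695 -5.23390456]
[ 0.00010124 -0.00046013]
```

Call:
{"method": "play_rows", "body": {"targets": "1 0 -0.0004 0.006 0; 1 0 -0.0004 0.011 0; 1 0 -0.0004 0.015 0; 1 0 -0.0004 0.017 0; 1 0 -0.0004 0.0185 0; 1 0 -0.0004 0.0195 0; 1 0 -0.0004 0.0195 0; 1 0 -0.0004 0.0195 0"}}

```text
clock: 36.12
tcp_pos: [0.5428, -0.1052, 0.1643]
orientation: [2.436, 1.983, 0.001]
contact_force: [-6.5, 0.9, 14.0]
grip_width: 0.0221
gripper_force: 62.0
```

Call:
{"method": "play_rows", "body": {"targets": "-1 0 0 0 0; -1 0 0 0 0; -1 0 0 0 0; -1 0 0 0 0; -1 0 0 0 0; -1 0 0 -0.03 0; -1 0 0 -0.07 0; -1 0 0 -0.11 0"}}

```text
clock: 36.78
tcp_pos: [0.5416, -0.1049, 0.2727]
orientation: [-2.435, -1.982, 0.003]
contact_force: [1.1, -0.0, 0.6]
grip_width: 0.0855
gripper_force: 0.0
```

Call:
{"method": "play_rows", "body": {"targets": "-1 0 0 -0.02 0; -1 0 0 -0.02 0; -1 0 0 -0.02 0; -1 0 0 -0.02 0"}}

```text
clock: 37.12
tcp_pos: [0.5419, -0.1049, 0.2913]
orientation: [-2.435, -1.983, 0.002]
contact_force: [-0.0, 0.6, 0.1]
grip_width: 0.0858
gripper_force: 0.0
```

Run:
```python
from h import *
o=r.get_obs();print(o['tcp_pos'],o['orientation'])
a=cv2.imread('pics/w4.png');w=save('wrist','w14')[:,:,::-1]
t=a[194:232,264:302]
s=cv2.matchTemplate(np.ascontiguousarray(w[150:280,200:360]),t,cv2.TM_CCOEFF_NORMED);_,v,_,p=cv2.minMaxLoc(s)
u,vv=p[0]+200+18.8,p[1]+150+18;print(v,u,vv)
c=cam('wrist');print('stud',pix2plane(c,u,vv,.191)[:2],'seat .5432 -.106')
d=save('side','d14')
A=cv2.resize(np.ascontiguousarray(w[60:340,100:460]),(400,311));B=cv2.resize(d[40:290,200:400,::-1],(400,500))
C=np.zeros((600,800,3),np.uint8);C[:311,:400]=A;C[:500,400:]=B;cv2.imwrite('pics/c14.png',C)
```

```text
[ 0.54190874 -0.10488235  0.29129896] [-2.43516045e+00 -1.98313667e+00  1.65935259e-03]
0.9796222448348999 281.8 210
stud [ 0.54268981 -0.1058861 ] seat .5432 -.106
```

View pics/c14.png

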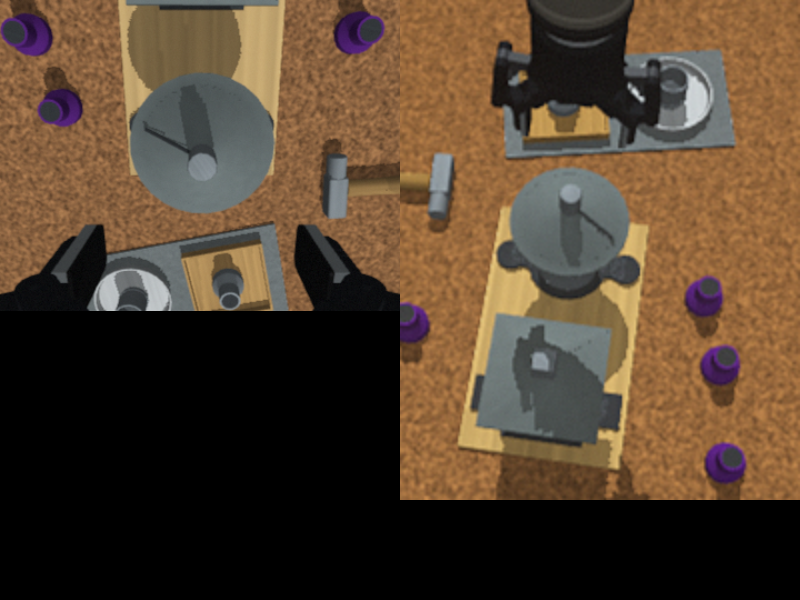

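Both cowls stand upright and centred: the round stud is within 1 mm of its seat centre and the square cowl is in line with its seat. The sleeve is in the pan and the reducer in the tray. The gripper is clear, so I hand in.

```bash
python3 -c "
from bench import r
print(r.hand_in())"
```

```text
the job is handed in; nothing more can be done
None
```

The job is done and handed in at about 37 s of the 144 s allowed: the sleeve stands in the pan, the reducer wide end down in the tray, and both cowls are back upright, each measuring within about 1 mm of its seat's middle.

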